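# Swing the loaded tube-rack carrier home over its scanner

### The arm

A 7-joint arm with a two-finger parallel gripper is mounted at the origin on the work surface. World frame = base frame: x ahead of the robot, y to its left, z up, the work surface at z = 0. Lengths are in m, angles in rad, forces in N, time in s.
With the tool pointing down it reaches from about 0.4 to 0.925 m from the base axis. Payload 4.1 kg.
Tool frame: the origin (TCP) lies on the mounting face of the last link; the fingertips stand 173 mm ahead of it and the grasp point (between the pads) lies 155 mm ahead of it (bot.grasp_offset is the distance from the TCP to the grasp point, in m); z points along the fingers, y is the line along which they close (so a half turn about z gives the same grasp; the last joint's range is limited). The gripper opens to 85 mm and grips with 20 to 120 N. Pads are 22 mm wide; open, the fingers measure 114 mm over their backs; the gripper's body (76 mm by 85 mm) begins 54 mm behind the grasp point. The pads swing forward as they close: fully open they stand 13 mm farther back than shut.
Start: joints at [-1.425, 0.398, 0.045, 1.537, -0.019, 1.207, -0.051], TCP at [0.158, 0.631, 0.405] pointing down, gripper open.
Joint ranges: [-2.82, 2.82], [-0.49, 2.23], [-1.37, 1.46], [0, 2.46], [-1.36, 4.5], [0.23, 2], [-2.94, 2.94]. Speed limits (rad/s): [2.57, 2.57, 3.14, 3.14, 3.14, 3.14, 3.14].

### API

Orientations are given as a unit quaternion [x, y, z, w].
In Python, from rig import bot gives the robot as it stands.
- The arm moves only by the tool apply_moves, never from a script. Its argument "increments" is one flat list of numbers, 7 for each row, row after row: the shift along the tool's x, y, z in cm, then the turn, a rotation vector about the tool's x, y, z in degrees, then the finger opening in cm, from 0 to 8.54. A call has 1 to 12 rows; each row is the pose to reach, as a shift and turn from the pose commanded when the call began, along the tool's axes at that moment; what a row does not reach only later rows make up. A row lasts 1/10 s, in which the tool goes at most 50 mm and 8.59 degrees, less where a joint would pass 70% of its speed; a pose out of reach is approached as far as the arm can. A call with a gripper value outside its range is refused whole. The fingers move at their own pace and stop on an object; the grip force is fixed at half the most. Time passes only in rows, so rows that repeat a pose let the fingers close. It gives the time, the measured TCP pose, the force, the opening and the grip force at its end, in the units of the state.
- bot.read_state(): the state, without advancing time (a new reading comes with each control period).
- bot.camera(name): name is "scene" or "top"; returns a dict with "frame" (480x640x3 uint8, red, green, blue), "z_map" (480x640 float32, m along the optical axis (not along the pixel's ray), 0 where there is no reading), "mtx" (3x3 intrinsics, pixels), "dist" ([k1, k2, p1, p2, k3] as OpenCV has them; the pictures are not rectified), "xyz" and "attitude" of the camera in the world. Camera axes: x right, y down, z forward; pixel columns grow to the right and rows downward; lengths in m; the calibration is good to about 2 mm. A picture is of the moment at which its call begins.
- bot.hand_in(): hands the job in; it is judged then, once.
Trained networks look in the newest picture that a camera, given by its name, has taken for a name from the list of things; names that differ only in an ending like _2 or _b are one class to them, and where a whole thing is asked for, a point or a joint stands for the part that bears it (a point fixed in the world has none). Each returns a list of dicts, best first, with "p" (0 to 1); they miss things now and then, are a little off and sometimes report something else, mostly with a low value. They report only what shows in the picture. A call takes as long as a camera call.
- bot.outline_of(camera, name): "pixels" (480x640 bool, what is visible of it).
- bot.mark_of(camera, name): "at" ([x, y, z] in m, in world coordinates, good to about 4 mm: a listed point, or the origin of a listed thing).
The state is a dict: "clock": time; "q": joint angles; "qvel": joint speeds; "joint_efforts": joint torques, N m; "tool_pos": TCP position; "eef_rot": TCP orientation; "wrist_force": force on the tool from outside, world axes, zero at the start; "wrist_torque": the same for the moment, N m; "gripper_width": opening from 0.0 (shut) to 1.0 (fully open); "gripper_force": force on a finger pad.
Only numpy, scipy, OpenCV 4.12 (cv2) and the standard library are available. Lean on these libraries where they do the work, as an engineer would, in place of code of your own. Each camera call takes 0.05 s, during which the arm holds its last target. There are 200 camera calls.

### The job

Two flat tube-rack scanners stand on the bench, each with a carrier frame that swings about a pin at one corner; both carriers are swung out. Push the carrier that holds the rack of tubes near its free corner so that it swings about its pin until it lies square over its own scanner, covering its dark glass, and leave it at rest there. Leave the empty carrier as it is.

Things in the scene. Friction and masses are not known exactly. Their poses are not given: they have to be found in the camera images.
- loaded_carrier (a joint): Swing angle (rad) of the loaded carrier, an aluminium frame 150 x 110 mm with upright sides from 40 to 70 mm above the bench. 0 = home, square over its scanner; grows counter-clockwise seen from above; starts at 0.55 to 1.2, so push it clockwise. No stop at 0: it can go past, to -0.6. Light friction (1 to 2 N at the free corner), no spring: it stays where left.
- loaded_pin (a point): The loaded carrier's upright pivot axis, 12 mm inside two of its outer faces, 70 mm above the bench (pin head up to 82 mm). Fixed. The point's x and y point along the home directions of the long and short sides, from the pin over the scanner: a fixed white box, 158 x 118 mm, 36 mm high, dark glass window on top, 4 mm wider than the carrier all round.
- loaded_corner (a point): The loaded carrier's free corner, at the top of the frame on its outer faces: 138 mm along the long side (x) and 98 mm along the short side (y) from the pin. Axes turn with the carrier. The long outer face that looks along +y here is the one to push. The yellow tube rack fixed in the frame is 120 x 80 mm, top at 88 mm, red caps up to 100 mm.
- empty_corner (a point): The same free corner of the other, empty carrier (same frame and scanner, but no rack in it, so you see through it). It must stay where it is.

How it is judged:
By the outcome, as a careful person would: the job done as asked, in the order asked, and still so for the second after the job is handed in, with the robot touching nothing.
It also fails if it takes over 35 s, if anything falls off the work surface, if the arm or the gripper's body presses on something with over 40 N, if the wrist force passes 120 N, or if a joint passes its speed limit or range.

## Working session

There is one attempt and no reset: what is moved stays moved. The work goes in short steps, Python scripts to look and compute and a tool call to move; the robot and the scene stay as the last step left them, time stands still between calls to the robot, and variables do not carry over. Pictures are saved under pics/ and viewed, at most 10 in all, crops included, and the job is handed in when it is done.

Besides the shell and the picture viewer there is one more tool, called after "Request:" in YAML: its name, and indented under it one key for each argument. apply_moves: Moves the arm, as the interface text tells. Its arguments: {"type":"object","properties":{"increments":{"type":"array"}},"required":["increments"]}

```bash
mkdir -p pics; python3 - <<'E'
from rig import bot
import cv2, numpy as np
for c in ("top","scene"):
    d=bot.camera(c); cv2.imwrite(f"pics/{c}0.png",d["frame"][:,:,::-1])
    print(c,d["xyz"],d["attitude"])
    for n in ("loaded_pin","loaded_corner","empty_corner"):
        print(n,[(np.round(m["at"],4).tolist(),round(m["p"],2)) for m in bot.mark_of(c,n)])
s=bot.read_state();print(s["clock"],s["tool_pos"],s["eef_rot"],s["wrist_force"],s["gripper_width"])
E
```

```text
top [ 0.45531715 -0.06922791  1.21327451] [-0.69875805  0.71213499 -0.04252091  0.05284808]
loaded_pin [([0.54, -0.2853, 0.0684], 0.84)]
loaded_corner [([0.4902, -0.1267, 0.072], 0.61)]
empty_corner [([0.5398, 0.2953, 0.0706], 0.8)]
scene [1.13205472 0.14340329 0.91641633] [ 0.5657663   0.76769488 -0.24563207 -0.17383311]
loaded_pin [([0.5452, -0.2899, 0.0721], 0.89)]
loaded_corner [([0.4882, -0.1344, 0.0663], 0.65)]
empty_corner [([0.542, 0.2914, 0.0703], 0.63)]
0.4 [0.15749166 0.63059782 0.404565  ] [ 1.22071978e-01  9.92521244e-01 -1.08714499e-04  2.17150415e-06] [ 0.10634228 -0.67890598  0.26263774] 0.9964028458518125
```

View pics/top0.png

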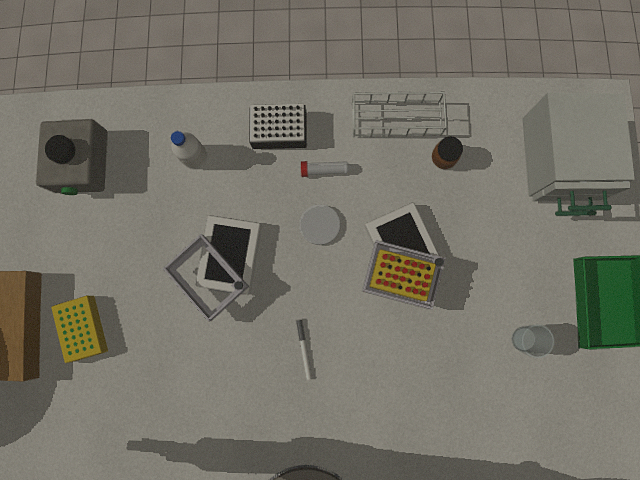

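View pics/scene0.png

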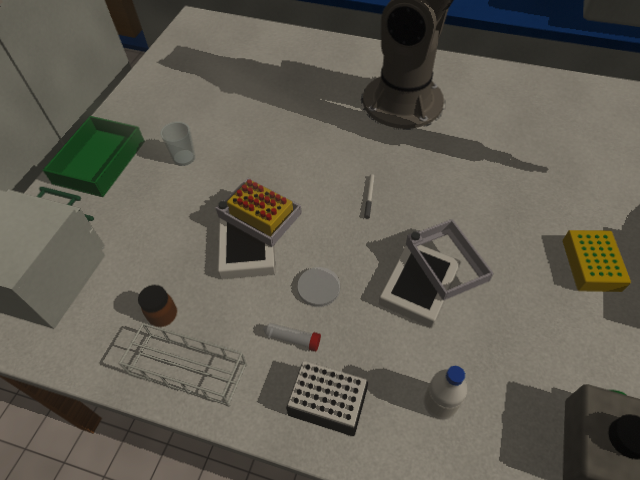

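The top view shows the loaded carrier with its pin at (438,262) and free corner at about (363,293). Its scanner is up-left, with corners at (366,225) and (415,204). The empty carrier is on the left, around (207,277). The path between the arm and the push face is free; a pen lies at (305,350). Next I'll measure the home angle and the carrier angle.

```bash
cat > h.py <<'E'
from rig import bot
import cv2, numpy as np
from scipy.spatial.transform import Rotation as R
def cloud(c):
    d=bot.camera(c); z=d["z_map"]; v,u=np.nonzero(z>0)
    n=cv2.undistortPoints(np.float64(np.c_[u,v])[:,None],d["mtx"],d["dist"])[:,0]
    Z=z[v,u][:,None]; P=np.hstack([n*Z,Z])
    return R.from_quat(d["attitude"]).apply(P)+d["xyz"], d["frame"][v,u], d
def rect(P,m):
    r=cv2.minAreaRect(np.float32(P[m][:,:2]*1000)); return cv2.boxPoints(r).round(1).tolist(), r
def measure():
    for c in ("top","scene"):
        P,C,d=cloud(c); near=np.hypot(P[:,0]-.58,P[:,1]+.2)<.17
        C=C.astype(int); mx=C.max(1); sat=mx-C.min(1)
        for nm,m in (("scanner",near&(abs(P[:,2]-.036)<.006)),("frame",near&(abs(P[:,2]-.07)<.005)),
                     ("rack",near&(P[:,2]>.083)&(P[:,2]<.106)&(sat>60))):
            b,r=rect(P,m); print(c,nm,m.sum(),np.median(P[m,2]).round(4),b,np.round(r[1],1),round(r[2],2))
        for n in ("loaded_pin","loaded_corner","empty_corner"):
            print(n,[(np.round(k["at"],4).tolist(),round(k["p"],2)) for k in bot.mark_of(c,n)[:2]])
E
python3 -c "from h import *; measure()"
```

```text
top scanner 2124 0.0371 [[411.5, -172.6999969482422], [479.5, -331.5], [682.7000122070312, -244.39999389648438], [614.7000122070312, -85.69999694824219]] [221.1 172.7] 23.18
top frame 617 0.0702 [[446.6000061035156, -270.1000061035156], [552.9000244140625, -301.6000061035156], [595.5999755859375, -157.89999389648438], [489.29998779296875, -126.30000305175781]] [150.  110.9] 73.45
top rack 1951 0.0892 [[464.70001220703125, -255.89999389648438], [541.0, -277.79998779296875], [573.7999877929688, -163.8000030517578], [497.5, -141.8000030517578]] [118.6  79.4] 73.96
loaded_pin [([0.5419, -0.2833, 0.0652], 0.77), ([0.4881, -0.1249, 0.0718], 0.34)]
loaded_corner [([0.4903, -0.1252, 0.0718], 0.72)]
empty_corner [([0.5423, 0.2936, 0.0712], 0.98)]
scene scanner 2123 0.0362 [[486.0, -126.80000305175781], [538.7999877929688, -302.29998779296875], [683.7999877929688, -258.70001220703125], [631.0, -83.19999694824219]] [151.5 183.3] 16.74
scene frame 642 0.0695 [[443.6000061035156, -271.1000061035156], [551.5999755859375, -303.0], [595.2000122070312, -155.5], [487.20001220703125, -123.5999984741211]] [153.8 112.6] 73.55
scene rack 1041 0.0886 [[463.0, -255.10000610351562], [538.5999755859375, -277.70001220703125], [573.2000122070312, -162.10000610351562], [497.6000061035156, -139.5]] [120.6  78.9] 73.34
loaded_pin [([0.5415, -0.2888, 0.0715], 0.68)]
loaded_corner [([0.4841, -0.129, 0.0686], 0.74)]
empty_corner []
```

```bash
cat >> h.py <<'E'
def scanner(pin=(.5444,-.2871)):
    for c in ("top","scene"):
        P,C,d=cloud(c); m=(np.hypot(P[:,0]-pin[0]-.06,P[:,1]-pin[1]-.08)<.16)&(abs(P[:,2]-.036)<.004)
        I=np.zeros((400,400),np.uint8); q=((P[m,:2]-[.45,-.37])*1000).astype(int); I[q[:,0].clip(0,399),q[:,1].clip(0,399)]=255
        I=cv2.morphologyEx(I,cv2.MORPH_CLOSE,np.ones((7,7))); I=cv2.morphologyEx(I,cv2.MORPH_OPEN,np.ones((9,9)))
        n,L,s,_=cv2.connectedComponentsWithStats(I); k=1+s[1:,4].argmax()
        r=cv2.minAreaRect(np.argwhere(L==k).astype(np.float32)); print(c,s[k,4],(cv2.boxPoints(r)+[450,-370]).round(1).tolist(),np.round(r[1],1),round(r[2],2))
        # local frame support for candidate home angles
        X=np.argwhere(L==k)+[450,-370]-np.array(pin)*1000
        for a in np.radians(np.arange(19,31)):
            x=X@[np.cos(a),np.sin(a)]; y=X@[-np.sin(a),np.cos(a)]
            print(int(round(np.degrees(a))),'xmax %.1f (142) ymin %.1f (-16) ymax %.1f (102)'%(x.max(),y.min(),y.max()))
        cv2.imwrite(f"pics/mask_{c}.png",np.uint8(L==k)*255)
E
python3 -c "from h import *; scanner()"
```

```text
top 9475 [[520.3, -186.3], [566.9, -294.4], [681.9, -244.8], [635.3, -136.7]] [125.3 117.8] 23.33
19 xmax 142.7 (142) ymin -12.4 (-16) ymax 110.5 (102)
20 xmax 142.9 (142) ymin -12.8 (-16) ymax 108.6 (102)
21 xmax 143.0 (142) ymin -13.5 (-16) ymax 106.7 (102)
22 xmax 143.0 (142) ymin -14.4 (-16) ymax 104.8 (102)
23 xmax 143.1 (142) ymin -15.3 (-16) ymax 102.8 (102)
24 xmax 143.0 (142) ymin -16.9 (-16) ymax 100.8 (102)
25 xmax 144.0 (142) ymin -19.1 (-16) ymax 98.9 (102)
26 xmax 145.2 (142) ymin -21.3 (-16) ymax 97.1 (102)
27 xmax 146.5 (142) ymin -23.5 (-16) ymax 95.1 (102)
28 xmax 147.7 (142) ymin -25.7 (-16) ymax 93.2 (102)
29 xmax 149.1 (142) ymin -27.9 (-16) ymax 91.2 (102)
30 xmax 150.5 (142) ymin -30.0 (-16) ymax 89.2 (102)
scene 10795 [[507.4, -190.1], [553.4, -298.2], [681.0, -244.0], [635.1, -135.9]] [138.6 117.5] 23.01
19 xmax 140.7 (142) ymin -12.9 (-16) ymax 111.6 (102)
20 xmax 141.1 (142) ymin -13.1 (-16) ymax 109.5 (102)
21 xmax 141.6 (142) ymin -13.3 (-16) ymax 107.4 (102)
22 xmax 142.0 (142) ymin -13.5 (-16) ymax 105.4 (102)
23 xmax 142.5 (142) ymin -13.8 (-16) ymax 103.8 (102)
24 xmax 143.8 (142) ymin -15.4 (-16) ymax 102.1 (102)
25 xmax 145.2 (142) ymin -17.3 (-16) ymax 100.5 (102)
26 xmax 146.8 (142) ymin -19.4 (-16) ymax 98.7 (102)
27 xmax 148.4 (142) ymin -21.8 (-16) ymax 97.0 (102)
28 xmax 149.9 (142) ymin -24.1 (-16) ymax 95.2 (102)
29 xmax 151.3 (142) ymin -26.5 (-16) ymax 93.4 (102)
30 xmax 152.7 (142) ymin -28.8 (-16) ymax 91.6 (102)
```

```bash
cat > plan.py <<'E'
from h import *
def plan(targets,pin=(.5444,-.2871),xc=.118,half=.109):
    """targets: (psi deg, gap m, tcp z) -> rows rel. to current pose (cm, deg)"""
    s=bot.read_state(); R0=R.from_quat(s["eef_rot"]); p0=np.array(s["tool_pos"])
    print(s["clock"],np.round(p0,4),R0.as_matrix()[:,0].round(3),np.round(s["wrist_force"],1))
    for psi,g,z in targets:
        a=np.radians(psi); c,n=np.cos(a),np.sin(a); ex=np.array([c,n]); ey=np.array([-n,c])
        p=np.r_[np.array(pin)+xc*ex+(half+g)*ey,z]
        Rt=R.from_matrix(np.c_[np.r_[ey,0],np.r_[ex,0],[0,0,-1]])
        print(psi,g,z,p.round(3),R0.inv().apply(p-p0).__mul__(100).round(2),np.degrees((R0.inv()*Rt).as_rotvec()).round(2))
E
python3 -c "
from plan import *
plan([(73.5,.04,.35),(73.5,.04,.223)])
s=bot.read_state();R0=R.from_quat(s['eef_rot']);print(R0.inv().apply(np.array([.42,.3,.38])-s['tool_pos'])*100)"
```

```text
0.9 [0.1575 0.6306 0.4048] [-0.97   0.242  0.   ] [-0.4  0.7 -0.6]
73.5 0.04 0.35 [ 0.435 -0.132  0.35 ] [-45.4  -67.23   5.47] [ 0.01 -0.    2.48]
73.5 0.04 0.223 [ 0.435 -0.132  0.223] [-45.4  -67.23  18.17] [ 0.01 -0.    2.48]
[-33.47901195 -25.7169757    2.47296937]
```

Request:
apply_moves:
  increments: [-34,-26,2,0,0,0,0,-34,-26,2,0,0,0,0,-34,-26,2,0,0,0,0,-34,-26,2,0,0,0,0,-34,-26,2,0,0,0,0,-34,-26,2,0,0,0,0,-34,-26,2,0,0,0,0,-34,-26,2,0,0,0,0,-34,-26,2,0,0,0,0,-34,-26,2,0,0,0,0,-34,-26,2,0,0,0,0,-34,-26,2,0,0,0,0]

```text
clock: 2.1
tool_pos: [0.4235, 0.2974, 0.3848]
eef_rot: [0.121, 0.993, 0.0, -0.0]
wrist_force: [-0.0, 0.8, 0.5]
gripper_width: -0.002
gripper_force: 0.0
```

```bash
python3 -c "
from plan import *
plan([(73.5,.04,.35),(73.5,.04,.223)])"
```

```text
2.1 [0.4235 0.2974 0.3848] [-0.971  0.24   0.001] [-0.   0.8  0.5]
73.5 0.04 0.35 [ 0.435 -0.132  0.35 ] [-11.42 -41.38   3.44] [ 0.04 -0.04  2.62]
73.5 0.04 0.223 [ 0.435 -0.132  0.223] [-11.42 -41.39  16.14] [ 0.04 -0.04  2.62]
```

Request:
apply_moves:
  increments: [-11.4,-41.4,3.4,0,0,2.6,0,-11.4,-41.4,3.4,0,0,2.6,0,-11.4,-41.4,3.4,0,0,2.6,0,-11.4,-41.4,3.4,0,0,2.6,0,-11.4,-41.4,3.4,0,0,2.6,0,-11.4,-41.4,3.4,0,0,2.6,0,-11.4,-41.4,3.4,0,0,2.6,0,-11.4,-41.4,3.4,0,0,2.6,0,-11.4,-41.4,3.4,0,0,2.6,0,-11.4,-41.4,8,0,0,2.6,0,-11.4,-41.4,12.5,0,0,2.6,0,-11.4,-41.4,16.1,0,0,2.6,0]

```text
clock: 3.3
tool_pos: [0.4349, -0.1316, 0.2218]
eef_rot: [0.143, 0.99, 0.0, -0.0]
wrist_force: [0.0, 0.5, 0.3]
gripper_width: -0.001
gripper_force: 0.0
```

```bash
python3 -c "
from plan import *
plan([(73.5,.04,.223),(73.5,.02,.223)]+[(p,0,.223) for p in (73.5,70.5,67.5,64.5,61.5,58.5,55.5,52.5,49.5,46.5)])
c=bot.camera('scene');cv2.imwrite('pics/pre.png',c['frame'][100:340,150:470,::-1].repeat(2,0).repeat(2,1))"
```

```text
3.3 [ 0.4349 -0.1316  0.2218] [-0.959  0.283  0.001] [0.  0.5 0.3]
73.5 0.04 0.223 [ 0.435 -0.132  0.223] [-0.02  0.   -0.12] [ 0.03 -0.05  0.05]
73.5 0.02 0.223 [ 0.454 -0.137  0.223] [-2.02  0.   -0.12] [ 0.03 -0.05  0.05]
73.5 0 0.223 [ 0.473 -0.143  0.223] [-4.02 -0.   -0.13] [ 0.03 -0.05  0.05]
70.5 0 0.223 [ 0.481 -0.139  0.223] [-4.65  0.55 -0.13] [ 0.03 -0.05  3.05]
67.5 0 0.223 [ 0.489 -0.136  0.223] [-5.31  1.07 -0.13] [ 0.03 -0.05  6.05]
64.5 0 0.223 [ 0.497 -0.134  0.223] [-6.    1.56 -0.13] [ 0.03 -0.05  9.05]
61.5 0 0.223 [ 0.505 -0.131  0.223] [-6.71  2.01 -0.13] [ 0.03 -0.05 12.05]
58.5 0 0.223 [ 0.513 -0.13   0.223] [-7.44  2.42 -0.13] [ 0.03 -0.05 15.05]
55.5 0 0.223 [ 0.521 -0.128  0.223] [-8.2   2.79 -0.13] [ 0.02 -0.05 18.05]
52.5 0 0.223 [ 0.53  -0.127  0.223] [-8.97  3.12 -0.13] [ 2.000e-02 -5.000e-02  2.105e+01]
49.5 0 0.223 [ 0.538 -0.127  0.223] [-9.76  3.41 -0.13] [ 2.000e-02 -5.000e-02  2.405e+01]
46.5 0 0.223 [ 0.547 -0.126  0.223] [-10.56   3.66  -0.13] [ 2.000e-02 -5.000e-02  2.705e+01]
```

View pics/pre.png

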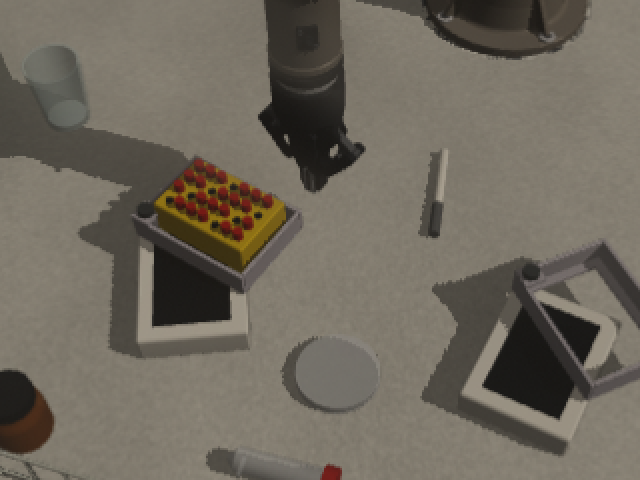

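The closed fingers, at (313,185), stand in front of the push face near the free corner. Starting the push.

Request:
apply_moves:
  increments: [-2,0,-0.1,0,0,0,0,-3.2,0,-0.1,0,0,0,0,-4,0,-0.1,0,0,0,0,-4.65,0.55,-0.1,0,0,3,0,-5.3,1.05,-0.1,0,0,6,0,-6,1.55,-0.1,0,0,9,0,-6.7,2,-0.1,0,0,12,0,-7.45,2.4,-0.1,0,0,15,0,-8.2,2.8,-0.1,0,0,18,0,-9,3.1,-0.1,0,0,21,0,-9.75,3.4,-0.1,0,0,24,0,-10.55,3.65,-0.1,0,0,27,0]

```text
clock: 4.55
tool_pos: [0.5463, -0.1275, 0.2254]
eef_rot: [0.372, 0.928, 0.001, -0.001]
wrist_force: [-2.0, 0.6, 0.4]
gripper_width: 0.0
gripper_force: 0.7
```

```bash
python3 -c "
from plan import *
measure()
plan([(p,0,.223) for p in (46.5,44,41.5,39,36.5,34,32,30,28.5,27,26)])"
```

```text
top scanner 877 0.0369 [[469.1000061035156, -206.39999389648438], [512.7000122070312, -315.29998779296875], [683.2999877929688, -246.89999389648438], [639.5999755859375, -138.10000610351562]] [183.7 117.3] 21.84
top frame 400 0.0701 [[465.1000061035156, -226.6999969482422], [545.2999877929688, -303.6000061035156], [650.2000122070312, -194.1999969482422], [569.9000244140625, -117.30000305175781]] [151.5 111.1] 46.22
top rack 785 0.0886 [[487.5, -220.6999969482422], [545.2000122070312, -276.6000061035156], [627.7999877929688, -191.3000030517578], [570.0999755859375, -135.39999389648438]] [118.8  80.3] 45.91
loaded_pin [([0.5444, -0.2862, 0.0665], 0.75)]
loaded_corner [([0.5433, 0.2952, 0.0715], 0.45)]
empty_corner [([0.5408, 0.2938, 0.0716], 0.78)]
scene scanner 1304 0.0357 [[483.3999938964844, -164.5], [542.0999755859375, -302.8999938964844], [681.2999877929688, -243.8000030517578], [622.5999755859375, -105.4000015258789]] [151.3 150.3] 22.99
scene frame 657 0.0694 [[452.0, -215.39999389648438], [542.2999877929688, -303.79998779296875], [650.0999755859375, -193.8000030517578], [559.90
[... 548 characters left out ...]
 [-0.42  0.65  0.2 ] [0.03 0.01 2.39]
41.5 0 0.223 [ 0.561 -0.127  0.223] [-0.97  1.09  0.2 ] [0.03 0.01 4.89]
39 0 0.223 [ 0.568 -0.128  0.223] [-1.53  1.51  0.2 ] [0.03 0.   7.39]
36.5 0 0.223 [ 0.574 -0.129  0.223] [-2.11  1.9   0.2 ] [0.03 0.   9.89]
34 0 0.223 [ 0.581 -0.131  0.223] [-2.71  2.27  0.2 ] [ 0.03  0.   12.39]
32 0 0.223 [ 0.587 -0.132  0.223] [-3.2   2.54  0.2 ] [ 0.03  0.   14.39]
30 0 0.223 [ 0.592 -0.134  0.223] [-3.69  2.8   0.2 ] [ 0.03  0.   16.39]
28.5 0 0.223 [ 0.596 -0.135  0.223] [-4.07  2.98  0.2 ] [ 0.03  0.   17.89]
27 0 0.223 [ 0.6   -0.136  0.223] [-4.46  3.16  0.2 ] [ 0.03  0.   19.39]
26 0 0.223 [ 0.603 -0.137  0.223] [-4.72  3.26  0.2 ] [ 0.03  0.   20.39]
```

Request:
apply_moves:
  increments: [-0.4,0.65,0.1,0,0,2.4,0,-0.95,1.1,0.2,0,0,4.9,0,-1.55,1.5,0.2,0,0,7.4,0,-2.1,1.9,0.2,0,0,9.9,0,-2.7,2.25,0.2,0,0,12.4,0,-3.2,2.55,0.2,0,0,14.4,0,-3.7,2.8,0.2,0,0,16.4,0,-4.05,3,0.2,0,0,17.9,0,-4.45,3.15,0.2,0,0,19.4,0,-4.7,3.25,0.2,0,0,20.4,0,-4.7,3.25,0.2,0,0,20.4,0]

```text
clock: 6.05
tool_pos: [0.6032, -0.1372, 0.2226]
eef_rot: [0.53, 0.848, 0.0, 0.0]
wrist_force: [0.7, 1.3, -0.9]
gripper_width: 0.0
gripper_force: 0.9
```

```bash
python3 -c "
from plan import *
measure()
plan([(p,0,.223) for p in (26,25,24,23.3)])"
```

```text
top scanner 195 0.0372 [[491.0, -196.0], [533.9000244140625, -304.20001220703125], [676.5999755859375, -247.60000610351562], [633.5999755859375, -139.39999389648438]] [153.5 116.4] 21.66
top frame 396 0.0703 [[491.1000061035156, -202.1999969482422], [540.0999755859375, -302.6000061035156], [666.4000244140625, -241.0], [617.4000244140625, -140.5]] [140.5 111.8] 26.02
top rack 1304 0.0889 [[513.4000244140625, -204.6999969482422], [548.7000122070312, -276.79998779296875], [645.7999877929688, -229.39999389648438], [610.5, -157.1999969482422]] [108.   80.4] 26.05
loaded_pin [([0.5433, -0.2834, 0.0666], 0.58)]
loaded_corner []
empty_corner [([0.5429, 0.2938, 0.0708], 0.6)]
scene scanner 379 0.0353 [[493.70001220703125, -193.10000610351562], [539.9000244140625, -303.29998779296875], [680.7000122070312, -244.1999969482422], [634.5, -134.10000610351562]] [152.7 119.5] 22.76
scene frame 467 0.0695 [[483.0, -196.8000030517578], [538.7999877929688, -304.79998779296875], [675.5, -234.3000030517578], [619.7000122070312, -126.19999694824219]] [153.8 121.6] 27.31
scene rack 773 0.0876 [[511.70001220703125, -207.60000610351562], [544.5, -276.3999938964844], [654.5, -223.89999389648438], [621.5999755859375, -155.10000610351562]] [121.8  76.2] 25.53
loaded_pin [([0.5418, -0.2886, 0.0722], 0.78)]
loaded_corner [([0.6259, -0.1391, 0.0675], 0.79)]
empty_corner [([0.5435, 0.2943, 0.0704], 0.89)]
6.45 [ 0.6027 -0.1374  0.2228] [-0.438  0.899 -0.   ] [-0.4  2.1  0.5]
26 0 0.223 [ 0.603 -0.137  0.223] [ 0.    0.   -0.02] [ 0.02  0.01 -0.02]
25 0 0.223 [ 0.605 -0.138  0.223] [-0.21  0.19 -0.02] [0.02 0.01 0.98]
24 0 0.223 [ 0.608 -0.14   0.223] [-0.42  0.38 -0.02] [0.02 0.01 1.98]
23.3 0 0.223 [ 0.61  -0.14   0.223] [-0.57  0.5  -0.02] [0.02 0.01 2.68]
```

Request:
apply_moves:
  increments: [-0.1,0.1,0,0,0,0.5,0,-0.2,0.2,0,0,0,1,0,-0.3,0.3,0,0,0,1.5,0,-0.4,0.35,0,0,0,2,0,-0.45,0.4,0,0,0,2.2,0,-0.45,0.4,0,0,0,2.2,0,0.5,0.4,0,0,0,2.2,0,2.5,0.4,0,0,0,2.2,0,5.5,0.4,0,0,0,2.2,0,9,0.4,0,0,0,2.2,0,13,0.4,0,0,0,2.2,0,13,0.4,0,0,0,2.2,0]

```text
clock: 7.65
tool_pos: [0.5472, -0.0128, 0.2216]
eef_rot: [0.543, 0.84, 0.001, -0.003]
wrist_force: [0.3, 0.3, 0.2]
gripper_width: 0.0
gripper_force: 0.0
```

```bash
python3 -c "
from plan import *
measure()
plan([(p,g,.223) for p,g in ((23.8,.02),(23.8,0),(23.3,0))])
for c in ('top','scene'):
  f=bot.camera(c)['frame']; f=f[180:320,340:470] if c=='top' else f[150:300,180:330]
  cv2.imwrite(f'pics/end_{c}.png',cv2.resize(f[:,:,::-1],None,fx=4,fy=4,interpolation=cv2.INTER_CUBIC))"
```

```text
top scanner 357 0.0361 [[490.1000061035156, -197.0], [535.2999877929688, -304.20001220703125], [680.2000122070312, -243.0], [635.0999755859375, -135.89999389648438]] [157.3 116.2] 22.87
top frame 640 0.0703 [[494.79998779296875, -199.0], [538.7000122070312, -302.29998779296875], [677.5999755859375, -243.3000030517578], [633.5999755859375, -140.0]] [150.8 112.3] 23.04
top rack 1775 0.0891 [[517.2999877929688, -204.5], [548.2999877929688, -277.0], [658.2000122070312, -230.0], [627.2000122070312, -157.5]] [119.5  78.8] 23.17
loaded_pin [([0.543, -0.2869, 0.0627], 0.7)]
loaded_corner [([0.6345, -0.1448, 0.0724], 0.75)]
empty_corner [([0.5412, 0.2945, 0.0745], 0.57)]
scene scanner 414 0.0351 [[489.20001220703125, -197.60000610351562], [534.9000244140625, -304.6000061035156], [680.9000244140625, -242.3000030517578], [635.0999755859375, -135.3000030517578]] [158.7 116.4] 23.13
scene frame 633 0.0694 [[490.6000061035156, -201.3000030517578], [534.4000244140625, -302.20001220703125], [676.2000122070312, -240.6999969482422], [632.4000244140625, -139.8000030517578]] [154.6 110. ] 23.45
scene rack 1247 0.0881 [[517.5, -203.39999389648438], [549.2000122070312, -275.1000061035156], [657.0, -227.39999389648438], [625.4000244140625, -155.8000030517578]] [117.9  78.3] 23.85
loaded_pin [([0.5449, -0.2868, 0.0696], 0.61)]
loaded_corner [([0.6307, -0.1427, 0.0679], 0.88)]
empty_corner [([0.5422, 0.2946, 0.0719], 0.71)]
8.05 [ 0.5496 -0.02    0.2228] [-0.401  0.916 -0.001] [ 0.4  0.1 -0.5]
23.8 0.02 0.223 [ 0.6   -0.121  0.223] [-1.133e+01  5.800e-01 -1.000e-02] [ 0.02  0.05 -0.14]
23.8 0 0.223 [ 0.608 -0.14   0.223] [-13.33   0.58  -0.  ] [ 0.02  0.05 -0.14]
23.3 0 0.223 [ 0.61  -0.14   0.223] [-13.43   0.67  -0.  ] [0.02 0.05 0.36]
```

View pics/end_top.png

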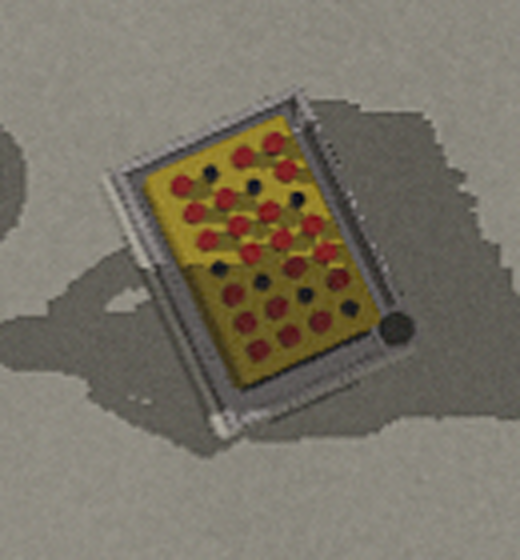

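View pics/end_scene.png

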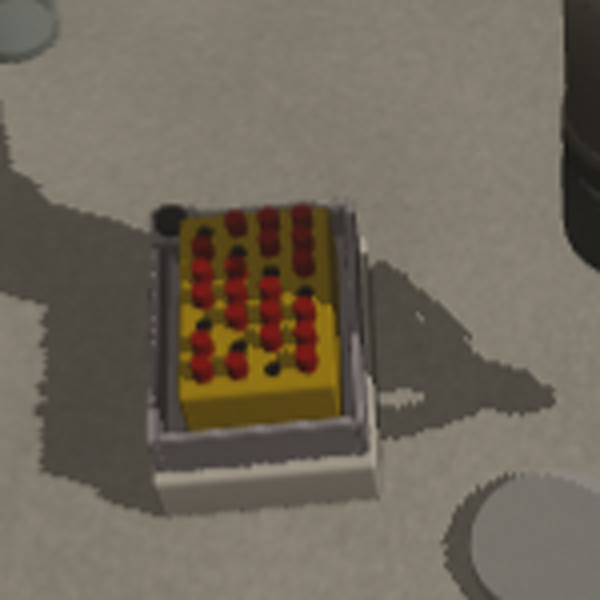

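Both views show the carrier square over its scanner. The margin is even along its edges (top crop from (110,175) to (400,330)) and the glass is covered. The carrier measures about 23.3° and the scanner about 23.1°. The gripper is clear.

```bash
python3 -c "
from rig import bot
print(bot.read_state()['qvel']); print(bot.hand_in())"
```

```text
[-0.00462676 -0.00153038 -0.00667918  0.00182389 -0.00027538  0.00239901
  0.00151777]
the job is handed in; nothing more can be done
None
```

The loaded carrier now lies square over its scanner, within about 0.5° by camera; the empty carrier was left as it was, and the job is handed in with the gripper clear.

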